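# Fit and lock the round jaw on the key-cutting station

## Robot

A 7-joint arm with a two-finger parallel gripper is mounted at the origin on the work surface. World frame = base frame: x ahead of the robot, y to its left, z up, the work surface at z = 0. Lengths are in mm, angles in rad, forces in N, time in s.
With the tool pointing down it reaches from about 400 to 875 mm from the base axis. Payload 4.4 kg.
Tool frame: the origin (TCP) lies at the very end of the fingers, on their centre line; the grasp point (between the pads) lies 19 mm behind it; z points along the fingers, y is the line along which they close (so a half turn about z gives the same grasp; the last joint's range is limited). The gripper opens to 85 mm and grips with 20 to 120 N. Pads are 22 mm wide; open, the fingers measure 114 mm over their backs; the gripper's body (76 mm by 85 mm) begins 54 mm behind the grasp point. The pads swing forward as they close: fully open they stand 13 mm farther back than shut.
Start: joints at [1.15, 0.628, 0.038, 1.517, -0.027, 0.996, -0.02], TCP at [225.84, -609.52, 231.313] pointing down, gripper open.
Joint ranges: [-3.06, 3.06], [-0.37, 2.12], [-1.25, 1.32], [0.18, 2.47], [-1.1, 4.24], [0.23, 1.98], [-2.94, 2.94]. Speed limits (rad/s): [2.57, 2.57, 3.14, 3.14, 3.14, 3.14, 3.14].

## Interface

Orientations are given as [roll, pitch, yaw] about the fixed x, y, z axes, in that order (R = Rz(yaw) Ry(pitch) Rx(roll)).
In Python, from cell import ctrl gives the robot as it stands.
- The arm moves only by the tool step_arm, never from a script. Its argument "series" is a list that holds one entry, the list of rows, each a list of 7 numbers: the turn, a rotation vector about the tool's x, y, z as a fraction of full scale, then the shift along the tool's x, y, z as a fraction of full scale, then the closure, from 0 (fully open) to 1 (shut). In form: [[[ax, ay, az, tx, ty, tz, gripper], ...]]. A call has 1 to 12 rows; each row shifts and turns the commanded pose from where the row before left it, along the tool's axes as they then stand; what a row does not reach is not made up. Full scale, the value 1, is 150 mm for a shift and 45 degrees for a turn. A row lasts 1/10 s, in which the tool goes at most 50 mm and 8.59 degrees, less where a joint would pass 70% of its speed; a pose out of reach is approached as far as the arm can. A call with a number of a shift or a turn outside -1 to 1 is refused whole. A call with a gripper value outside its range is refused whole. The fingers move at their own pace and stop on an object; the grip force is fixed at half the most. Time passes only in rows, so rows that do not move let the fingers close. It gives the time, the measured TCP pose, the force, the opening and the grip force at its end, in the units of the state.
- ctrl.read_state(): the state, without advancing time (a new reading comes with each control period).
- ctrl.get_image(name): name is "scene" or "top" or "wrist"; returns a dict with "img" (400x640x3 uint8, red, green, blue), "fx", "fy", "cx", "cy" (pixels), "R" (3x3) and "t" (3): a world point X has camera coordinates R X + t. Camera axes: x right, y down, z forward; pixel columns grow to the right and rows downward; lengths in mm; the calibration is good to about 2 mm. A picture is of the moment at which its call begins. There is no depth.
- ctrl.finish_job(): hands the job in; it is judged then, once.
Trained networks look in a picture, given as the dict that the camera call returned (one of the last four; its "shot" number tells which), for a name from the list of things; names that differ only in an ending like _2 or _b are one class to them, and where a whole thing is asked for, a point or a joint stands for the part that bears it (a point fixed in the world has none). Each returns a list of dicts, best first, with "score" (0 to 1); they miss things now and then, are a little off and sometimes report something else, mostly with a low value. They report only what shows in the picture. A call takes as long as a camera call. They do not tell look-alikes from the thing itself.
- ctrl.recognise(picture, thing): "centre" ([column, row] in pixels, amid what is visible of it).
The state is a dict: "clock": time; "qpos": joint angles; "qd": joint speeds; "tau": joint torques, N m; "eef_pos": TCP position; "tool_rot": TCP orientation; "force": force on the tool from outside, world axes, zero at the start; "torque": the same for the moment, N m; "width": finger opening in mm; "gripper_force": force on a finger pad.
Only numpy, scipy, OpenCV 4.12 (cv2) and the standard library are available. Lean on these libraries where they do the work, as an engineer would, in place of code of your own. Each camera call takes 0.05 s, during which the arm holds its last target. There are 200 camera calls.

## Task

Fit the round steel jaw onto the spindle of the blue key-cutting station and press it down firmly until its stiff seat is fully home. Then swing the locking lever round to its stop, so that its toe lies over the jaw's flange, and let go.

Things in the scene. Friction and masses are not known exactly. Their poses are not given: they have to be found in the camera images.
- jaw_grip (a point): Round steel jaw, loose, upright on the bench, 0.3 kg: round flange 76 mm across, 12 thick; above it a round hub 44 across, up to 60 mm above the underside, a thin slot in its flat top. Blind bore 26 wide, 45 deep in the underside. Point: on the axis, half-way up the hub, 36 mm above the underside; z up; yaw is free. The square jaw and the flat toothed cutter are not wanted.
- spindle (a point): Root of the upright steel spindle, on the flat top (30 mm above bench) of the fixed blue station, 150 (its x) by 250 mm (its y). x, y: station axes. Spindle 18 mm thick, tip tapered, 45 mm above this point. Round it a brass seat disc 68 across: top 25 mm above this point, slides down 15 mm to a solid stop, needs 8 N in all (more if fast), stays put. Jaw home: jaw_grip 46 mm above this point.
- latch (a joint): Stiff locking lever on an upright pivot 90 mm to the station's +y of the spindle; 0 to 1.571 rad, clockwise from above, stays put. At 0 (open) its knob arm points to station -x, its toe to +x; at 1.571 (stop, locked) knob arm to +y, toe to -y over the jaw's flange. Bar 16 mm wide, 26 to 36 mm above the spindle point, toe 62 mm from the pivot; it clears the flange (by 4 mm) only if the jaw is home.
- latch_knob (a point): Black upright round knob of the locking lever, 16 mm across, 60 mm from the pivot; needs about 2 N to push along its arc. Point: on the knob's axis, 61 mm above the spindle point, 25 mm above the lever bar's top and 23 mm below the knob's top; it moves with the lever. x runs along the bar, from the knob to the pivot; z up.
There are look-alikes about, which are no part of the job. Leave any orange look-alike of the part that bears jaw_grip alone.

How it is judged (in metres and radians):
On the way:
1. the round jaw is on the spindle, upright and pressed fully home, with the locking lever still open (horizontal distance between jaw_grip and spindle below 0.01 m and z of jaw_grip in the frame of spindle below 0.0495 m and angle between jaw_grip's own z axis and vertical below 0.17 rad and value of joint latch below 0.7 rad), for 0.2 s.
At the end, for the whole second after the job is handed in: The round jaw stands upright (within 10 degrees) on the spindle, within 10 mm of its axis, its seat pressed home to within 3.5 mm of its stop, and the locking lever is at rest at 1.35 rad or more of its 1.57 rad, its toe over the jaw's flange (horizontal distance between jaw_grip and spindle below 0.01 m and z of jaw_grip in the frame of spindle below 0.0495 m and angle between jaw_grip's own z axis and vertical below 0.17 rad and value of joint latch above 1.35 rad and velocity of joint latch below 0.1 rad/s); the robot touches nothing.
It also fails if it takes over 56 s, if anything falls off the work surface, if the arm or the gripper's body presses on something with over 40 N, if the wrist force passes 120 N, or if a joint passes its speed limit or range.

## Working session

There is one attempt and no reset: what is moved stays moved. The work goes in short steps, Python scripts to look and compute and a tool call to move; the robot and the scene stay as the last step left them, time stands still between calls to the robot, and variables do not carry over. Pictures are saved under pics/ and viewed, at most 10 in all, crops included, and the job is handed in when it is done.

Besides the shell and the picture viewer there is one more tool, called after "Request:" as name(argument=value, ...), one argument or row to a line, values as JSON. step_arm: Moves the arm, as the interface text tells. Shift numbers are shares of 150 mm and turn numbers shares of 45 degrees, none past 1 either way. Its arguments: {"type":"object","properties":{"series":{"type":"array","items":{"type":"array","items":{"type":"array","items":{"type":"number","minimum":-1,"maximum":1}}}}},"required":["series"]}

```bash
mkdir -p pics; ls; cat > h.py <<'E'
import numpy as np, cv2
from cell import ctrl
def ray(p,uv):
    R=np.array(p['R']);t=np.array(p['t'])
    d=R.T@np.array([(uv[0]-p['cx'])/p['fx'],(uv[1]-p['cy'])/p['fy'],1.]);return -R.T@t,d
def onz(p,uv,z):
    c,d=ray(p,uv);return (c+d*(z-c[2])/d[2]).round(1)
def proj(p,X):
    q=np.array(p['R'])@np.array(X,float)+np.array(p['t']);return (q[0]/q[2]*p['fx']+p['cx'],q[1]/q[2]*p['fy']+p['cy'])
def save(p,n,crop=None,s=1):
    im=np.array(p['img'])[:,:,::-1]
    if crop: im=im[crop[1]:crop[3],crop[0]:crop[2]]
    cv2.imwrite('pics/'+n,cv2.resize(im,None,fx=s,fy=s,interpolation=cv2.INTER_CUBIC))
E
python3 - <<'E'
from h import *
s=ctrl.read_state();print(s['clock'],s['eef_pos'],s['tool_rot'],s['force'],s['width'])
for n in ['top','scene']:
    p=ctrl.get_image(n);save(p,n+'1.png')
    print(n,(-np.array(p['R']).T@p['t']).round())
    for k in ['jaw_grip','spindle','latch','latch_knob']:
        print(k,[(np.round(d['centre']),round(d['score'],2),onz(p,d['centre'],{'jaw_grip':36,'spindle':50,'latch':60,'latch_knob':91}[k])) for d in ctrl.recognise(p,k)])
E
```

```text
pics
0.0 [ 225.6195805  -608.90985746  230.40046416] [-3.13968934e+00  3.22186164e-05  3.54788285e-01] [-0.92554136 -0.27530646  0.18901749] 84.91248310020758
top [376. -29. 950.]
jaw_grip [(array([411., 225.]), 0.85, array([ 431.2, -277.7,   36. ])), (array([416., 271.]), 0.79, array([ 317.4, -291.1,   36. ])), (array([374., 163.]), 0.69, array([ 583.7, -183.6,   36. ])), (array([463., 178.]), 0.63, array([ 552.2, -411.3,   36. ]))]
spindle [(array([293., 169.]), 0.81, array([557.3,  17.8,  50. ]))]
latch [(array([270., 166.]), 0.68, array([562.5,  73.3,  60. ]))]
latch_knob [(array([274., 168.]), 0.61, array([551.8,  59.1,  91. ]))]
scene [ 685. -475.  947.]
jaw_grip [(array([270., 285.]), 0.86, array([ 455.9, -301.7,   36. ])), (array([335., 278.]), 0.72, array([ 593.9, -211.9,   36. ])), (array([222., 265.]), 0.63, array([ 317.1, -314.2,   36. ])), (array([286., 350.]), 0.59, array([ 565. , -419.5,   36. ]))]
spindle []
latch [(array([363., 183.]), 0.93, array([550.4,  62.7,  60. ]))]
latch_knob [(array([367., 178.]), 0.53, array([557.8,  64.3,  91. ]))]
```

View pics/top1.png

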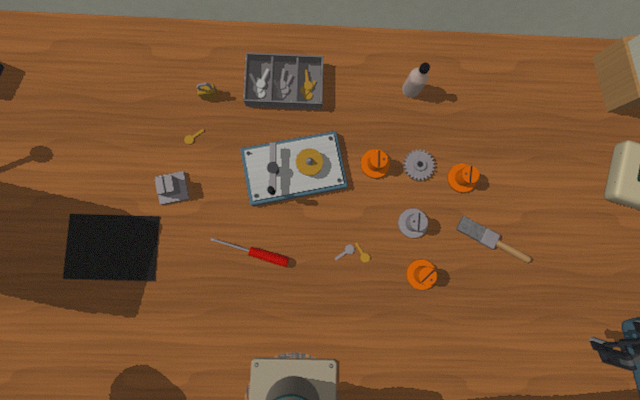

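View pics/scene1.png

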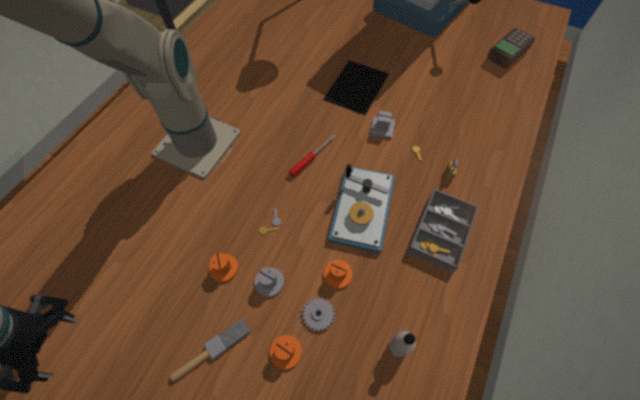

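The wanted jaw is the grey round one with a slot, at top (413,223) and scene (268,282). It could be confused with:
- the orange jaws at top (375,163), (464,178) and (422,274)
- the toothed cutter at (420,165)
- the square jaw at (172,188)

The station is at (294,168), with the brass seat and spindle at (309,162), the pivot at (273,167) and the knob at (271,190).

```bash
cat >> h.py <<'E'
def tri(obs):
    A=np.zeros((3,3));b=np.zeros(3)
    for p,uv in obs:
        c,d=ray(p,uv);d=d/np.linalg.norm(d);M=np.eye(3)-np.outer(d,d);A+=M;b+=M@c
    X=np.linalg.solve(A,b);return X.round(1),[np.round(np.subtract(proj(p,X),uv),1) for p,uv in obs]
E
python3 - <<'E'
from h import *
T=ctrl.get_image('top');S=ctrl.get_image('scene')
for n,a,b in [('jaw',(413,223),(268,282)),('brass',(309,162),(361,213)),('pivot',(273,167),(367,186)),('knob',(271,190),(349,173)),('base',(293,390),(196,147))]:
    print(n,tri([(T,a),(S,b)]),onz(T,a,30),onz(S,b,30))
im=np.array(T['img'])[:,:,::-1];im2=np.array(S['img'])[:,:,::-1]
f=lambda i,x,y,w,h,s:cv2.resize(i[y:y+h,x:x+w],None,fx=s,fy=s,interpolation=cv2.INTER_CUBIC)
cv2.imwrite('pics/c1.png',np.vstack([np.hstack([f(im,235,125,120,90,3.3),f(im,370,190,120,90,3.3)]),np.hstack([f(im2,315,155,120,90,3.3),f(im2,220,240,120,90,3.3)])]))
E
```

```text
jaw (array([ 437.9, -292.3,    3.7]), [array([-0.1, -0.2]), array([-0.2,  0. ])]) [ 435.7 -285.3   30. ] [ 445.3 -297.1   30. ]
brass (array([579.4, -20.8,  46.9]), [array([-0.4, -0.6]), array([-0.6,  0.1])]) [581.7 -21.6  30. ] [578.8 -11.1  30. ]
pivot (array([561.9,  66. ,  49.3]), [array([-0., -0.]), array([-0.,  0.])]) [565.8  67.9  30. ] [559.3  77.7  30. ]
knob (array([502.2,  66.3,  75.4]), [array([-0.3, -0.5]), array([-0.5,  0.1])]) [507.6  70.4  30. ] [493.7  95.4  30. ]
base (array([14. , -6.4, -4.6]), [array([2.5, 4.2]), array([3.7, 0. ])]) [36.4 -1.  30. ] [ 28.  -28.3  30. ]
```

View pics/c1.png

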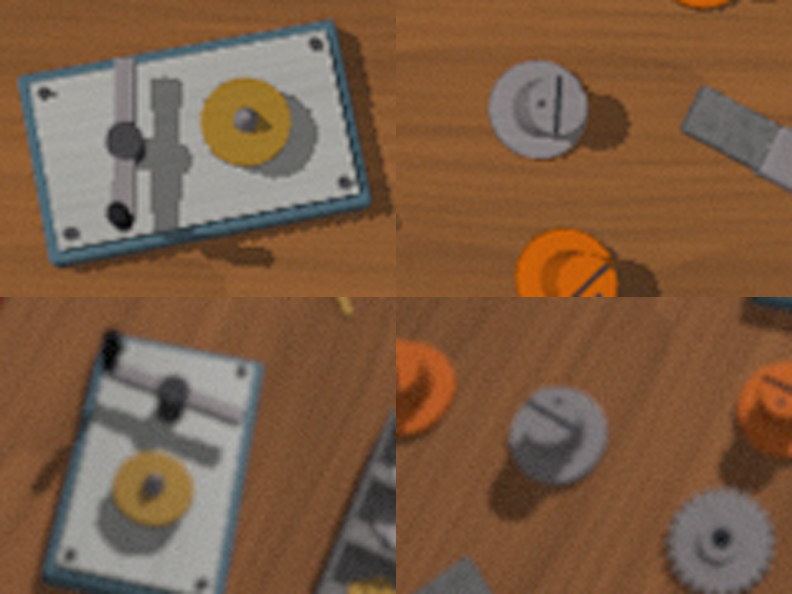

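The close crop shows the grey steel jaw with its slot at top (413,223), and it isn't orange. The lever is turned about 0.2 rad from open, with the knob near (271,190) and the station yawed about 0.18. I'm moving above the jaw.

Request:
step_arm(
  series=[
    [[0,0,0,0.229,-0.168,0.023,0],[0,0,0,0.229,-0.168,0.023,0],[0,0,0,0.229,-0.168,0.023,0],[0,0,0,0.229,-0.168,0.023,0],[0,0,0,0.229,-0.168,0.023,0],[0,0,0,0.229,-0.168,0.023,0],[0,0,0,0.229,-0.168,0.023,0],[0,0,0,0.229,-0.168,0.023,0],[0,0,0,0.229,-0.168,0.023,0],[0,0,-0.19,0,0,0,0],[0,0,-0.19,0,0,0,0],[0,0,-0.19,0,0,0,0]],
  ],
)

```text
clock: 1.8
eef_pos: [437.5, -288.9, 200.4]
tool_rot: [3.141, 0.0, 0.81]
force: [-0.6, -0.3, -1.0]
width: 85.5
gripper_force: 0.0
```

```bash
cat >> h.py <<'E'
def delta(target):
    from scipy.spatial.transform import Rotation as Ro
    s=ctrl.read_state();R=Ro.from_euler('xyz',s['tool_rot']).as_matrix()
    return (R.T@(np.array(target)-s['eef_pos'])/150).round(3)
def st():
    s=ctrl.read_state();print(round(s['clock'],2),np.round(s['eef_pos'],1),np.round(s['tool_rot'],3),'F',np.round(s['force'],1),'w',round(s['width'],1),'g',round(s['gripper_force'],1));return s
E
python3 - <<'E'
from h import *
st();p=ctrl.get_image('wrist');save(p,'w1.png')
print([(np.round(d['centre']),round(d['score'],2),onz(p,d['centre'],30)) for d in ctrl.recognise(p,'jaw_grip')])
print(proj(p,[437,-290,12]),(-np.array(p['R']).T@p['t']).round())
E
```

```text
1.8 [ 437.5 -288.9  200.4] [3.141 0.    0.81 ] F [-0.6 -0.3 -1. ] w 85.5 g 0.0
[(array([472., 191.]), 0.95, array([ 560.2, -415.4,   30. ])), (array([321., 179.]), 0.73, array([ 444.4, -284.2,   30. ])), (array([261., 262.]), 0.71, array([ 316.7, -309.1,   30. ]))]
(np.float64(320.23669614343135), np.float64(183.0265412342608)) [ 489. -235.  343.]
```

View pics/w1.png

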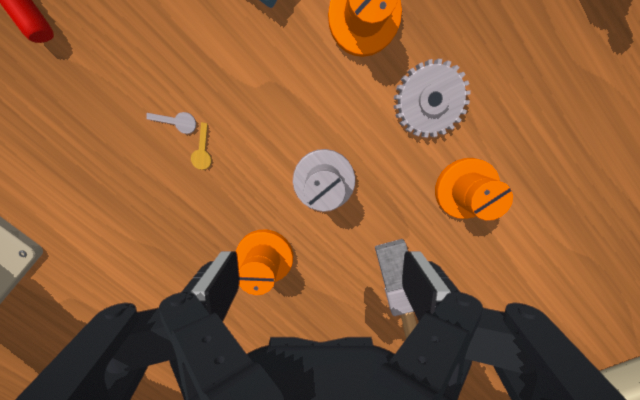

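The wrist view shows the grey slotted jaw with its flange centred near (324,181). The orange jaws at (262,265), (474,190) and (365,15) are well clear.

```bash
python3 - <<'E'
from h import *
p=ctrl.get_image('wrist')
print(onz(p,(324,181),9),onz(p,(324,184),60))
hs=cv2.cvtColor(np.array(p['img']),cv2.COLOR_RGB2HSV);m=(hs[:,:,1]<60)&(hs[:,:,2]>90);m=m[140:225,280:370].astype(np.uint8)
n,l,s,c=cv2.connectedComponentsWithStats(m);k=1+np.argmax(s[1:,4]);print(s[k],c[k]+[280,140])
cn=max(cv2.findContours(m,0,2)[0],key=len);(x,y),r=cv2.minEnclosingCircle(cn);print(x+280,y+140,r,onz(p,(x+280,y+140),10))
x0=onz(p,(x+280,y+140),10);print(delta([x0[0],x0[1],17]))
E
```

```text
[ 441.3 -292.3    9. ] [ 446.4 -286.    60. ]
[  13    9   62   62 2873] [323.44309085 178.85624782]
323.5125617980957 179.39196014404297 30.999034881591797 [ 442.4 -290.3   10. ]
[0.021 0.029 1.223]
```

Request:
step_arm(
  series=[
    [[0,0,0,0.021,0.029,0.2,0],[0,0,0,0,0,0.25,0],[0,0,0,0,0,0.25,0],[0,0,0,0,0,0.25,0],[0,0,0,0,0,0.15,0],[0,0,0,0,0,0.1,0],[0,0,0,0,0,0,0],[0,0,0,0,0,0,1],[0,0,0,0,0,0,1],[0,0,0,0,0,0,1],[0,0,0,0,0,0,1],[0,0,0,0,0,0,1]],
  ],
)

```text
clock: 3.15
eef_pos: [442.8, -290.5, 21.6]
tool_rot: [3.14, -0.0, 0.802]
force: [-0.5, 0.2, 3.9]
width: 43.1
gripper_force: 60.2
```

Request:
step_arm(
  series=[
    [[0,0,0,0,0,0,1],[0,0,0,0,0,0,1],[0,0,0,0,0,0,1]],
  ],
)

```text
clock: 3.45
eef_pos: [442.8, -290.5, 21.7]
tool_rot: [3.14, -0.0, 0.802]
force: [-1.2, 0.3, 4.3]
width: 42.8
gripper_force: 60.2
```

Request:
step_arm(
  series=[
    [[0,0,0,0,0,-0.1,1],[0,0,0,0,0,-0.3,1],[0,0,0,0,0,-0.3,1],[0,0,0,0,0,-0.3,1],[0,0,0,0,0,-0.13,1],[0,0,0,0.28,-0.061,0,1],[0,0,0,0.28,-0.061,0,1],[0,0,0,0.28,-0.061,0,1],[0,0,0,0.28,-0.061,0,1],[0,0,0,0.28,-0.061,0,1],[0,0,0,0.28,-0.061,0,1],[0,0,-0.18,0,0,0,1]],
  ],
)

```text
clock: 4.65
eef_pos: [581.3, -61.2, 190.4]
tool_rot: [3.141, -0.007, 0.957]
force: [-0.3, 0.7, -2.9]
width: 42.6
gripper_force: 61.9
```

Request:
step_arm(
  series=[
    [[0,0,-0.18,0,0,0,1],[0,0,-0.18,0,0,0,1],[0,0,-0.18,0,0,0,1],[0,0,-0.18,0,0,0,1],[0,0,-0.18,0,0,0,1],[0,0,-0.1,0,0,0,1],[0,0,0,0,0,0,1],[0,0,0,0,0,0,1]],
  ],
)

```text
clock: 5.45
eef_pos: [577.6, -71.1, 190.0]
tool_rot: [-3.141, 0.0, 1.727]
force: [0.8, -1.0, -2.8]
width: 42.4
gripper_force: 61.9
```

```bash
python3 - <<'E'
from h import *
st();p=ctrl.get_image('wrist');save(p,'w2.png')
for k,z in [('jaw_grip',200),('spindle',50),('latch',60),('latch_knob',91)]:
  print(k,[(np.round(d['centre']),round(d['score'],2),onz(p,d['centre'],z)) for d in ctrl.recognise(p,k)])
print(proj(p,[579,-20,55]),(-np.array(p['R']).T@p['t']).round())
E
```

```text
5.45 [577.6 -71.1 190. ] [-3.141  0.     1.727] F [ 0.8 -1.  -2.8] w 42.4 g 61.9
jaw_grip [(array([320., 255.]), 0.82, array([577.2, -65.8, 200. ])), (array([ 92., 330.]), 0.82, array([ 455.4, -133.3,  200. ]))]
spindle [(array([326.,  92.]), 0.72, array([568.1,  25.7,  50. ]))]
latch [(array([317.,  37.]), 0.73, array([553.8,  67.3,  60. ]))]
latch_knob [(array([318.,  34.]), 0.9, array([555.3,  61.7,  91. ]))]
(np.float64(329.2167526919118), np.float64(143.10898455998398)) [567.   2. 332.]
```

View pics/w2.png

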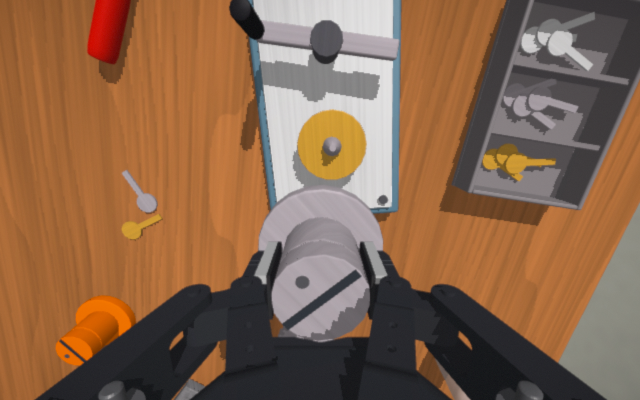

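The jaw is held upright between the pads, with its flange centred near (321,245). Ahead of it are the brass disc with the spindle at (332,146), the pivot at (327,40) and the knob at (250,20).

```bash
python3 - <<'E'
from h import *
p=ctrl.get_image('wrist');s=ctrl.read_state()
im=np.array(p['img']);hs=cv2.cvtColor(im,cv2.COLOR_RGB2HSV)
m=((hs[:,:,0]>15)&(hs[:,:,0]<32)&(hs[:,:,1]>150)).astype(np.uint8)
m[:95]=0;m[195:]=0;m[:,:285]=0;m[:,380:]=0
cn=max(cv2.findContours(m,0,2)[0],key=cv2.contourArea);e=cv2.fitEllipse(cv2.convexHull(cn));b=onz(p,e[0],55);print(e,b)
g=onz(p,(321,244),s['eef_pos'][2]-21.7+12);print('jaw flange',g,s['eef_pos'])
print('spindle tip',onz(p,(331,145),75),'pivot',[onz(p,(327,38),z) for z in(66,76)],'knobbase',onz(p,(257,31),66),'knobtop',onz(p,(241,8),114))
# station right edge, lower-right corner
print('edge',onz(p,(397,212),30),onz(p,(400,5),30),'barR',onz(p,(398,48),66))
E
```

```text
((330.9853515625, 144.8065948486328), (67.04315948486328, 68.71442413330078), 15.21849250793457) [581.2 -21.   55. ]
jaw flange [578.6 -68.5 180.1] [577.91514326 -70.77673811 189.82142953]
spindle tip [580.2 -19.5  75. ] pivot [array([562.5,  66.8,  66. ]), array([562.7,  64.3,  76. ])] knobbase [503.7  62.7  66. ] knobtop [503.3  63.8 114. ]
edge [669.4 -85.7  30. ] [624.4 112.8  30. ] barR [623.4  68.7  66. ]
```

Request:
step_arm(
  series=[
    [[0,0,0,0.163,0.034,0,1],[0,0,0,0.164,0.034,0,1],[0,0,0,0,0,0.2,1],[0,0,0,0,0,0.2,1],[0,0,0,0,0,0.15,1],[0,0,0,0,0,0,1],[0,0,0,0,0,0,1]],
  ],
)

```text
clock: 6.45
eef_pos: [580.5, -20.6, 107.5]
tool_rot: [3.142, -0.0, 1.729]
force: [0.4, 0.6, -1.5]
width: 42.4
gripper_force: 61.9
```

```bash
python3 - <<'E'
from h import *
st();p=ctrl.get_image('wrist');save(p,'w3.png')
print(delta([580.4,-20.6,100]))
E
```

```text
6.45 [580.5 -20.6 107.5] [ 3.142 -0.     1.729] F [ 0.4  0.6 -1.5] w 42.4 g 61.9
[ 0.001 -0.006  0.055]
```

View pics/w3.png

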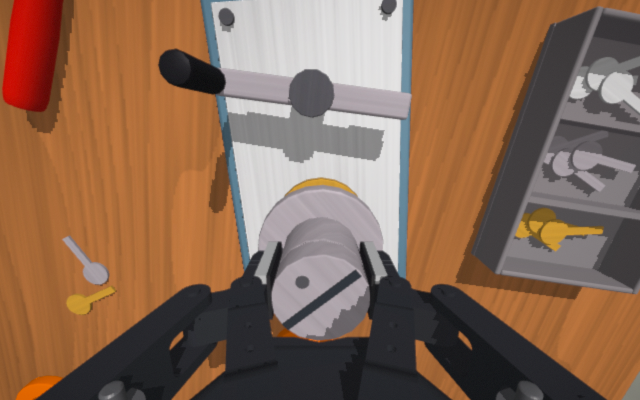

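The jaw hides the spindle, and the brass rim shows evenly above it at (320,183), so it's aligned. The pivot is at (311,92) and the knob top at (176,66). I'm lowering slowly.

Request:
step_arm(
  series=[
    [[0,0,0,0,0,0.05,1],[0,0,0,0,0,0.05,1],[0,0,0,0,0,0.04,1],[0,0,0,0,0,0.03,1],[0,0,0,0,0,0.02,1],[0,0,0,0,0,0,1]],
  ],
)

```text
clock: 7.1
eef_pos: [579.9, -20.8, 78.3]
tool_rot: [-3.141, -0.0, 1.729]
force: [0.6, -0.7, -2.0]
width: 42.3
gripper_force: 61.9
```

Request:
step_arm(
  series=[
    [[0,0,0,0,0,0.015,1],[0,0,0,0,0,0.015,1],[0,0,0,0,0,0.015,1],[0,0,0,0,0,0.015,1],[0,0,0,0,0,0.015,1],[0,0,0,0,0,0.015,1],[0,0,0,0,0,0.01,1],[0,0,0,0,0,0,1]],
  ],
)

```text
clock: 7.9
eef_pos: [580.6, -20.8, 64.4]
tool_rot: [3.141, 0.0, 1.729]
force: [-2.0, 0.5, 3.8]
width: 42.9
gripper_force: 62.6
```

Request:
step_arm(
  series=[
    [[0,0,0,0,0,0.01,1],[0,0,0,0,0,0.01,1],[0,0,0,0,0,0.01,1],[0,0,0,0,0,0,1]],
  ],
)

```text
clock: 8.3
eef_pos: [580.7, -20.8, 61.5]
tool_rot: [3.14, 0.001, 1.729]
force: [-4.0, 0.1, 18.2]
width: 42.8
gripper_force: 64.0
```

Request:
step_arm(
  series=[
    [[0,0,0,0,0,0.01,1],[0,0,0,0,0,0.01,1],[0,0,0,0,0,0,1],[0,0,0,0,0,0,1]],
  ],
)

```text
clock: 8.7
eef_pos: [580.8, -20.8, 61.3]
tool_rot: [3.14, 0.002, 1.729]
force: [-9.8, -0.6, 39.9]
width: 42.7
gripper_force: 66.2
```

Request:
step_arm(
  series=[
    [[0,0,0,0,0,-0.015,1],[0,0,0,0,0,0,0.2],[0,0,0,0,0,0,0],[0,0,0,0,0,0,0],[0,0,0,0,0,0,0],[0,0,0,0,0,0,0],[0,0,0,0,0,-0.1,0],[0,0,0,0,0,-0.2,0],[0,0,0,0,0,-0.3,0],[0,0,0,0,0,-0.3,0],[0,0,0,0,0,0,0],[0,0,0,0,0,0,0]],
  ],
)

```text
clock: 9.9
eef_pos: [581.0, -20.9, 195.5]
tool_rot: [3.138, 0.001, 1.729]
force: [0.1, -0.1, 0.1]
width: 85.1
gripper_force: 0.0
```

```bash
python3 - <<'E'
from h import *
st();p=ctrl.get_image('wrist');save(p,'w4.png')
for k,z in [('jaw_grip',76),('latch',60),('latch_knob',91)]:
  print(k,[(np.round(d['centre']),round(d['score'],2),onz(p,d['centre'],z)) for d in ctrl.recognise(p,k)])
for n,X in [('hubtop',[580.5,-20.8,100]),('pivot',[562,67,72]),('knobtop',[503.5,63,114]),('knobbase',[503.5,63,66])]: print(n,np.round(proj(p,X)))
E
```

```text
9.9 [581.  -20.9 195.5] [3.138e+00 1.000e-03 1.729e+00] F [ 0.1 -0.1  0.1] w 85.1 g 0.0
jaw_grip [(array([319., 185.]), 0.98, array([578.8,  -9.3,  76. ])), (array([306., 306.]), 0.72, array([ 585.7, -145.9,   76. ])), (array([311., 116.]), 0.62, array([562.3,  52.8,  76. ]))]
latch [(array([303., 101.]), 0.77, array([552.4,  64.6,  60. ]))]
latch_knob [(array([306., 100.]), 0.92, array([556.2,  64.4,  91. ]))]
hubtop [319. 204.]
pivot [314.  99.]
knobtop [234.  88.]
knobbase [249.  93.]
```

View pics/w4.png

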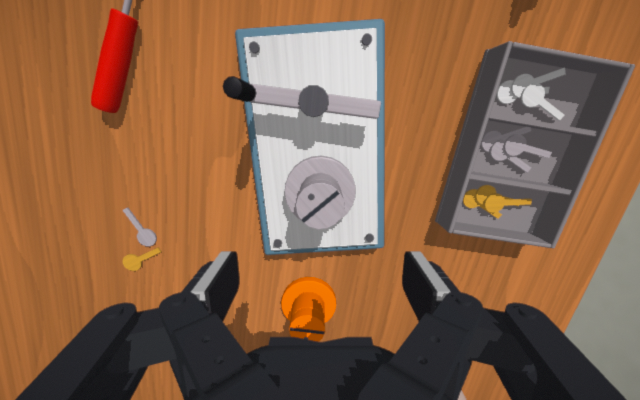

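The jaw stands seated, its hub top at (320,203) matching the prediction for home. The knob top is at (234,87) and the pivot at (313,100), both where expected. Next I move over the knob and turn so the fingers close along its path.

Request:
step_arm(
  series=[
    [[0,0,0,0.212,-0.14,0,0],[0,0,0,0.212,-0.14,0,0],[0,0,0,0.212,-0.14,0,0],[0,0,-0.186,0,0,0,0],[0,0,-0.186,0,0,0,0],[0,0,-0.186,0,0,0,0],[0,0,-0.186,0,0,0,0],[0,0,-0.186,0,0,0,0],[0,0,-0.186,0,0,0,0],[0,0,-0.186,0,0,0,0],[0,0,-0.186,0,0,0,0],[0,0,-0.186,0,0,0,0]],
  ],
)

```text
clock: 11.3
eef_pos: [502.3, 63.3, 192.5]
tool_rot: [-3.141, -0.002, 3.05]
force: [-0.3, 0.5, 0.2]
width: 85.3
gripper_force: 0.0
```

Request:
step_arm(
  series=[
    [[0,0,-0.186,0,0,0,0],[0,0,0,0,0,0,0],[0,0,0,0,0,0,0]],
  ],
)

```text
clock: 11.6
eef_pos: [502.5, 63.3, 192.7]
tool_rot: [3.141, -0.002, -3.097]
force: [-0.2, -0.1, 0.6]
width: 85.6
gripper_force: 0.0
```

```bash
python3 - <<'E'
from h import *
s=st();print(delta([503.5,63.4,76]),s['qpos']);p=ctrl.get_image('wrist');save(p,'w5.png')
for n,X in [('pivot',[562,67,72]),('knobtop',[503.5,63.4,114]),('knobbase',[503.5,63.4,66])]: print(n,np.round(proj(p,X)))
E
```

```text
11.6 [502.5  63.3 192.7] [ 3.141e+00 -2.000e-03 -3.097e+00] F [-0.2 -0.1  0.6] w 85.6 g 0.0
[-0.008 -0.     0.778] [ 0.33556841  0.57967924 -0.77194093  1.93949187  0.53702157  0.84081518
  0.88924828]
pivot [321. 252.]
knobtop [320. 211.]
knobbase [320. 196.]
```

View pics/w5.png

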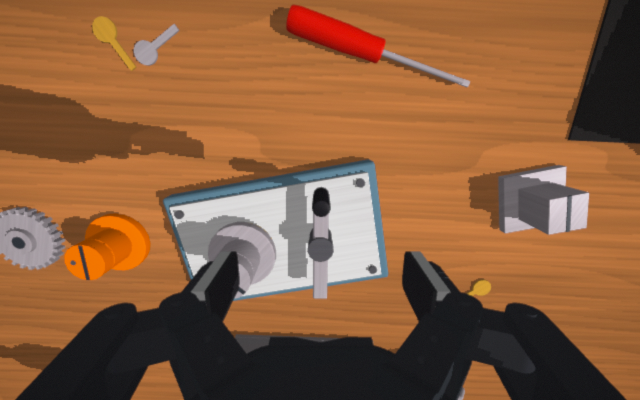

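The knob, from (321,196) to (320,211), sits on the fingers' centre line as predicted, and its arm points along tool x. I'm lowering and gripping it.

Request:
step_arm(
  series=[
    [[0,0,0,-0.008,0,0.2,0],[0,0,0,0,0,0.2,0],[0,0,0,0,0,0.2,0],[0,0,0,0,0,0.12,0],[0,0,0,0,0,0.05,0],[0,0,0,0,0,0,0.4],[0,0,0,0,0,0,0.7],[0,0,0,0,0,0,0.9],[0,0,0,0,0,0,1],[0,0,0,0,0,0,1],[0,0,0,0,0,0,1],[0,0,0,0,0,0,1]],
  ],
)

```text
clock: 12.85
eef_pos: [504.6, 63.5, 78.8]
tool_rot: [-3.141, 0.001, -3.093]
force: [-1.3, 0.1, 6.9]
width: 14.4
gripper_force: 58.4
```

Request:
step_arm(
  series=[
    [[0,0,0.111,-0.0015,0.035,0,1],[0,0,0.111,-0.0015,0.035,0,1],[0,0,0.111,-0.0015,0.035,0,1],[0,0,0.111,-0.0015,0.035,0,1],[0,0,0.111,-0.0015,0.035,0,1],[0,0,0.111,-0.0015,0.035,0,1],[0,0,0.111,-0.0015,0.035,0,1],[0,0,0.111,-0.0015,0.035,0,1],[0,0,0,0,0,0,1]],
  ],
)

```text
clock: 13.75
eef_pos: [517.2, 101.4, 78.8]
tool_rot: [-3.14, 0.003, 2.489]
force: [-0.1, -4.4, 7.2]
width: 14.8
gripper_force: 59.0
```

```bash
python3 - <<'E'
from h import *
s=st();d=s['eef_pos'][:2]-np.array([562.8,66.3]);print(np.hypot(*d),np.arctan2(d[1],d[0]),s['torque'])
E
```

```text
13.75 [517.2 101.4  78.8] [-3.140e+00  3.000e-03  2.489e+00] F [-0.1 -4.4  7.2] w 14.8 g 59.0
57.502133131995585 2.4853658400378986 [-0.67038734  0.00797192 -0.2601598 ]
```

Request:
step_arm(
  series=[
    [[0,0,0.111,0,0.035,0,1],[0,0,0.111,0,0.035,0,1],[0,0,0.111,0,0.035,0,1],[0,0,0.111,0,0.035,0,1],[0,0,0.111,0,0.035,0,1],[0,0,0.111,0,0.035,0,1],[0,0,0.111,0,0.035,0,1],[0,0,0,0,0,0,1]],
  ],
)

```text
clock: 14.55
eef_pos: [545.7, 120.1, 78.8]
tool_rot: [-3.14, 0.006, 1.876]
force: [0.4, -9.3, 8.3]
width: 14.7
gripper_force: 59.3
```

Request:
step_arm(
  series=[
    [[0,0,0.05,0,0.015,0,1],[0,0,0.05,0,0.015,0,1],[0,0,0,0,0,0,1]],
  ],
)

```text
clock: 14.85
eef_pos: [548.7, 120.8, 78.8]
tool_rot: [-3.138, 0.007, 1.8]
force: [-2.5, -10.6, 11.6]
width: 14.5
gripper_force: 59.5
```

```bash
python3 - <<'E'
from h import *
s=st();d=s['eef_pos'][:2]-np.array([562.8,66.3]);print(np.hypot(*d),np.arctan2(d[1],d[0]),s['torque'])
E
```

```text
14.85 [548.7 120.8  78.8] [-3.138  0.007  1.8  ] F [ -2.5 -10.6  11.6] w 14.5 g 59.5
56.34236497341784 1.8246371836953024 [-1.96718665  0.40509053  0.00954199]
```

Request:
step_arm(
  series=[
    [[0,0,0.03,-0.01,0.012,0,1],[0,0,0.03,-0.01,0.012,0,1],[0,0,0,0,0.012,0,1],[0,0,0,0,0,0,1]],
  ],
)

```text
clock: 15.25
eef_pos: [548.6, 120.8, 78.7]
tool_rot: [-3.128, 0.005, 1.758]
force: [-15.3, -7.3, 20.4]
width: 14.3
gripper_force: 61.7
```

The lever is against its stop: it hasn't moved and the counter-force is 15 N. I'm relaxing, opening and lifting away.

Request:
step_arm(
  series=[
    [[0,0,0,0,-0.02,0,1],[0,0,0,0,0,0,0.5],[0,0,0,0,0,0,0],[0,0,0,0,0,0,0],[0,0,0,0,0,0,0],[0,0,0,0,0,-0.1,0],[0,0,0,0,0,-0.25,0],[0,0,0,0,0,-0.3,0],[0,0,0,-0.3,0,-0.1,0],[0,0,0,-0.3,0,-0.1,0],[0,0,0,-0.3,0,0,0],[0,0,0,0,0,0,0]],
  ],
)

```text
clock: 16.45
eef_pos: [578.4, -18.0, 205.7]
tool_rot: [3.141, 0.006, 1.745]
force: [-0.1, -0.1, 0.5]
width: 85.4
gripper_force: 0.0
```

```bash
python3 - <<'E'
from h import *
s=st();p=ctrl.get_image('wrist');save(p,'w6.png')
for n,X in [('hubtop',[580.5,-20.8,100]),('pivot',[562.3,66.5,72]),('knobtop',[550.5,125.3,114]),('toe',[562.3+.2*62,66.5-.98*62,66])]: print(n,np.round(proj(p,X)))
E
```

```text
16.45 [578.4 -18.  205.7] [3.141 0.006 1.745] F [-0.1 -0.1  0.5] w 85.4 g 0.0
hubtop [321. 204.]
pivot [318. 103.]
knobtop [316.  13.]
toe [320. 168.]
```

View pics/w6.png

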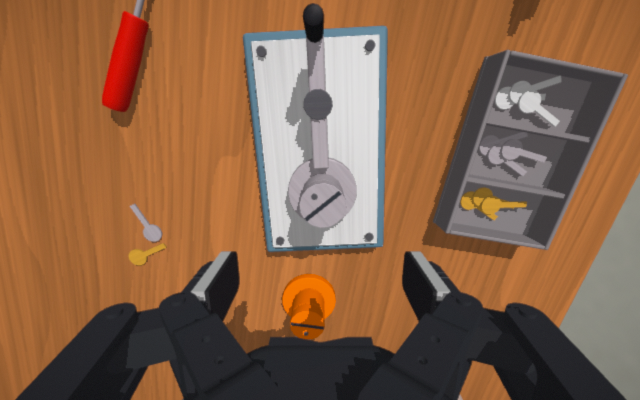

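The lever lies along the station with its knob at (314,15) and its toe at (320,167) over the flange. The hub top is at (321,204), as predicted for home, and the gripper is clear.

```bash
python3 -c "
from h import *
print(ctrl.finish_job())"
```

```text
the job is handed in; nothing more can be done
None
```

I fitted the steel jaw on the spindle and pressed it home to its stop at about 40 N. I then swung the lever to its stop with the toe over the flange, let go, and handed the job in at about 16.5 s; no verdict was returned.

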